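# Load the sliding tea rack and send it to the next click stop

### The arm

A 6-joint arm with a two-finger parallel gripper is mounted at the origin on a cart in front of the work surface, level with it; the furniture and walls round the work are solid. World frame = base frame: x ahead of the robot, y to its left, z up, the work surface at z = 0. Lengths are in m, angles in rad, forces in N, time in s.
With the tool pointing down it reaches from about 0.225 to 0.875 m from the base axis. Payload 3.4 kg.
Tool frame: the origin (TCP) lies at the very end of the fingers, on their centre line; the grasp point (between the pads) lies 19 mm behind it; z points along the fingers, y is the line along which they close (so a half turn about z gives the same grasp; the last joint's range is limited). The gripper opens to 85 mm and grips with 20 to 120 N. Pads are 22 mm wide; open, the fingers measure 114 mm over their backs; the gripper's body (76 mm by 85 mm) begins 54 mm behind the grasp point. The pads swing forward as they close: fully open they stand 13 mm farther back than shut.
Start: joints at [1.22, 0.276, 1.505, -0, 1.361, -0.121], TCP at [0.131, 0.56, 0.211] pointing down, gripper open.
Joint ranges: [-2.89, 2.89], [-0.75, 2.08], [0.22, 2.7], [-1.18, 4.32], [0.11, 2.71], [-2.7, 2.7]. Speed limits (rad/s): [2.57, 2.57, 3.14, 3.14, 3.14, 3.14].

### API

Orientations are given as a unit quaternion [w, x, y, z].
In Python, from rig import readout, vision, manip gives the robot as it stands.
- The arm moves only by the shell command python3 -m handwheel 'ROWS' [FORCE]. ROWS is JSON, a list of rows, each a list of 3 entries, a list of its own where there are three numbers: the shift along the tool's x, y, z in mm, then the turn, a rotation vector about the tool's x, y, z in units of 6 degrees (1.0 is 6 degrees), then the closure, from -1 (fully open) to 1 (shut), so that 0 is half open. A call has 1 to 20 rows; each row shifts and turns the commanded pose from where the row before left it, along the tool's axes as they then stand; what a row does not reach is not made up. A row lasts 1/8 s, in which the tool goes at most 62.5 mm and 10.7 degrees, less where a joint would pass 70% of its speed; a pose out of reach is approached as far as the arm can. A call is refused whole if a number of a shift passes 62.5 or a number of a turn 1, either way. A call with a gripper value outside its range is refused whole. The fingers move at their own pace and stop on an object; FORCE is the grip in N (left out, the last holds). Time passes only in rows, so rows that do not move let the fingers close. It gives the time, the measured TCP pose, the force, the opening and the grip force at its end, in the units of the state.
- readout.get_state(): the state, without advancing time (a new reading comes with each control period).
- vision.get_image(name): name is "side" or "top" or "wrist"; returns the picture (384x512x3 uint8, blue, green, red); there is no depth.
- vision.camera_params(name): a dict with "intrinsics" (3x3 intrinsics, pixels), "dist" ([k1, k2, p1, p2, k3] as OpenCV has them; the pictures are not rectified), "rvec" (rotation vector, rad) and "tvec" (3), from world to camera coordinates, as OpenCV has them; the wrist camera has in their place "hand_eye" (4x4, takes a point from camera to tool coordinates, whose origin is the TCP and whose axes are the flange's). Camera axes: x right, y down, z forward; pixel columns grow to the right and rows downward; lengths in m; the calibration is good to about 2 mm. A picture is of the moment at which its call begins: read the wrist's pose just before it. camera_params takes no time and is no camera call.
- manip.sign_off(): hands the job in; it is judged then, once.
The state is a dict: "clock": time; "qpos": joint angles; "qd": joint speeds; "effort": joint torques, N m; "position": TCP position; "ee_rot": TCP orientation; "contact_force": force on the tool from outside, world axes, zero at the start; "moment": the same for the moment, N m; "width": finger opening in m; "gripper_force": force on a finger pad.
Only numpy, scipy, OpenCV 4.12 (cv2) and the standard library are available. Lean on these libraries where they do the work, as an engineer would, in place of code of your own. Each camera call takes 0.05 s, during which the arm holds its last target. There are 200 camera calls.

### The job

Load the tea rack that rides on the rail: lay the green carton on its sloping bed with one end right down against the stop prongs, centred and pointing straight up the slope, then stack the blue carton squarely on top of it, its end also against the prongs. Once both are loaded and let go, push the rack along the rail to the robot's left until it clicks into the next stop, the one with the orange flag, and leave it there with both cartons still in place. Leave everything else on the counter where it stands.

Things in the scene. Friction and masses are not known exactly. Their poses are not given: they have to be found in the camera images.
- green_carton_center (a point): Centre of the loose green tea carton, a closed rigid box 100 mm long (its x axis) x 50 mm wide (y) x 44 mm high (z), 0.12 kg, about; yellow band round one end, white label on top. It starts lying flat on the counter, the centre 22 mm up, on the robot's side of the rail. It is 50 mm wide to grip. Which end goes against the prongs does not matter.
- blue_carton_center (a point): Centre of the loose blue tea carton, same size, shape and axes as the green one; orange band round one end.
- bed_corner (a point): On the rack's white sloping bed, midway along its lower edge, where its surface meets the stop prongs. x: up the slope, away from the robot, rising 24 degrees; y: along the rail, to the robot's left; z: square to the bed, leaning toward the robot. In this frame the lower carton's centre belongs at (50, 0, 22) mm, the upper one's at (50, 0, 66) mm. Cartons may not slide down by themselves.
- bed_edge (a point): Middle of the upper edge of the white bed, 112 mm up the slope from bed_corner, same axes. The bed is 105 mm wide (y -52 to +52) and reaches 112 mm up the slope, open at the sides. Two stop prongs, each 18 mm wide, at y = -22 and +22 mm, stand square to the bed at its lower edge on the robot's side, 70 mm tall and 6 mm thick.
- push_post (a point): On the axis of the rack's push post, at the foot of its black knob, 106 mm above the counter. The upright steel post, 14 mm in diameter, stands free for 44 mm below this point; the knob is 22 mm across and 21 mm high. The post is 100 mm right of the bed's middle; push it, or hold it, to move the rack. Axes: x away from the robot, y along the rail to the left, z up.
- carrier_pointer (a point): Lower tip of the orange pointer at the middle of the rack's front edge (robot's side), 14 mm above the counter; it points at the flags. Axes as those of the rail.
- station_next (a point): Orange flag on the rail's front flange, the next stop, 14 mm above the counter: the rack is home when its pointer is level with this flag along the rail. A black flag 100 mm farther left marks the stop after it, which is not wanted. The rail is fixed, 560 mm long and 105 mm wide; y axis along the rail to the robot's left.
- carrier (a joint): Travel of the rack along the rail in m, growing to the robot's left: it starts between 0 and 0.06; next stop at 0.150, the one after at 0.250, end of travel 0.280. The rack weighs about 1 kg, stays where it is left (1 N friction), and passes a click bump of about 5 N some 7 to 15 mm either side of each stop; within 4 mm of a stop it is drawn in.
- mug_center (a point): Middle of the green and white mug (86 mm across, 99 mm high), a bystander on the left, not to be disturbed.
- honey_jar_center (a point): Middle of the honey jar (71 mm across, 110 mm high), a bystander on the right, not to be disturbed.
- tuna_tin_center (a point): Middle of the flat green tin (86 mm across, 40 mm high), a bystander on the right, not to be disturbed.
- tomato_timer_center (a point): Middle of the red tomato-shaped timer (70 mm across, 65 mm high), a bystander on the right, not to be disturbed.
- green_carton: The green carton as a body; its origin is the centre of its underside, axes as above.
- blue_carton: The blue carton as a body; its origin is the centre of its underside.
There are look-alikes about, which are no part of the job. Leave any purple look-alike of the blue_carton alone. Of the things that look like the green_carton, take the one that is nearest to the robot's base at the start.

How it is judged:
By the outcome, as a careful person would: the job done as asked, in the order asked, and still so for the second after the job is handed in, with the robot touching nothing.
It also fails if it takes over 72 s, if anything falls off the work surface, if the arm or the gripper's body presses on something with over 40 N, if the wrist force passes 120 N, or if a joint passes its speed limit or range.

## Working session

There is one attempt and no reset: what is moved stays moved. The work goes in short steps, Python scripts to look and compute and a shell command to move; the robot and the scene stay as the last step left them, time stands still between calls to the robot, and variables do not carry over. Pictures are saved under pics/ and viewed, at most 10 in all, crops included, and the job is handed in when it is done.

```bash
ls; mkdir -p pics; python3 - <<'E'
from rig import readout, vision
import cv2, numpy as np
s=readout.get_state(); print(s['clock'],s['position'],s['ee_rot'],s['width'])
for n in("side","top"):
    im=vision.get_image(n); cv2.imwrite(f"pics/{n}0.png",im)
    p=vision.camera_params(n); print(n,p)
print(vision.camera_params("wrist"))
E
```

```text
pics
0.0 [0.1307809  0.55936728 0.21003924] [-2.24815286e-04  1.14653692e-01  9.93405111e-01 -8.74766538e-04] 0.08516075809148707
side {'intrinsics': array([[376.49783531,   0.        , 249.57831237],
       [  0.        , 376.49783531, 193.83396656],
       [  0.        ,   0.        ,   1.        ]]), 'dist': array([0.01390452, 0.        , 0.        , 0.        , 0.        ]), 'rvec': array([-4.08712542e-04, -2.67055828e+00,  1.63447052e+00]), 'tvec': array([0.5385914 , 0.11149227, 1.45631504])}
top {'intrinsics': array([[359.78019538,   0.        , 256.23508726],
       [  0.        , 359.78019538, 187.55646215],
       [  0.        ,   0.        ,   1.        ]]), 'dist': array([-0.05980205,  0.        ,  0.        ,  0.        ,  0.        ]), 'rvec': array([ 2.14798945, -2.14820679,  0.17345804]), 'tvec': array([-0.11049386,  0.55331175,  1.27467467])}
{'intrinsics': array([[330.48728294,   0.        , 257.68251257],
       [  0.        , 330.48728294, 197.43751409],
       [  0.        ,   0.        ,   1.        ]]), 'dist': array([-0.02643697,  0.        ,  0.        ,  0.        ,  0.        ]), 'hand_eye': array([[-1.92928879e-04, -9.52744436e-01, -3.03772946e-01,
         7.76385838e-02],
       [ 9.99999422e-01,  1.37456885e-04, -1.06622415e-03,
        -2.13458835e-05],
       [ 1.05759481e-03, -3.03772976e-01,  9.52743859e-01,
        -1.63132161e-01],
       [ 0.00000000e+00,  0.00000000e+00,  0.00000000e+00,
         1.00000000e+00]])}
```

View pics/top0.png

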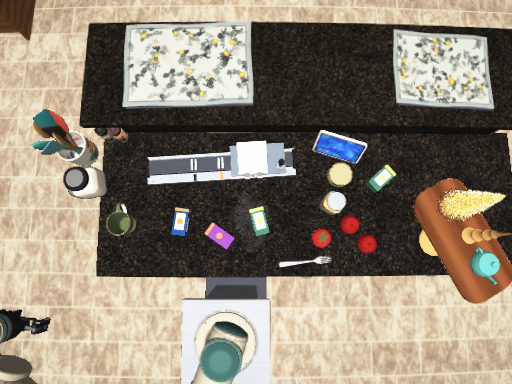

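View pics/side0.png

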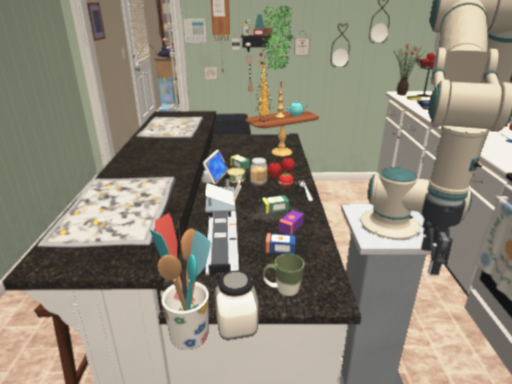

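Top view: green candidates are the near carton at (259,221) and the far one at (383,178) beside the jar. Blue (orange band) is at (181,222), and the purple look-alike at (220,236) is to be left. The base is near (225,345), so the near green one is the right choice. The rack is at (258,160) with its post at (282,160), the orange flag at (222,177) and the black flag at (195,177). The side view agrees: blue (281,243), purple (291,222), green (275,204).

```bash
cat > h.py <<'E'
import numpy as np, cv2
from rig import readout, vision
from scipy.spatial.transform import Rotation as R
def rot(q): return R.from_quat([q[1],q[2],q[3],q[0]])
def cam(name,s=None):
    p=vision.camera_params(name)
    if name=="wrist":
        H=p['hand_eye']; Rt=rot(s['ee_rot']).as_matrix()
        return p['intrinsics'],p['dist'],Rt@H[:3,:3],Rt@H[:3,3]+s['position']
    Rm=cv2.Rodrigues(p['rvec'])[0]
    return p['intrinsics'],p['dist'],Rm.T,-Rm.T@p['tvec']
def ray(c,px):
    u=cv2.undistortPoints(np.array(px,float).reshape(-1,1,2),c[0],c[1]).reshape(-1,2)
    return np.c_[u,np.ones(len(u))]@c[2].T
def plane(c,px,z):
    d=ray(c,px); return c[3]+d*((z-c[3][2])/d[:,2])[:,None]
def tri(*obs):
    A=0;b=0
    for c,px in obs:
        d=ray(c,px)[0]; d/=np.linalg.norm(d); P=np.eye(3)-np.outer(d,d); A=A+P; b=b+P@c[3]
    x=np.linalg.solve(A,b)
    return x
def snap(tag):
    s=readout.get_state(); im=vision.get_image("wrist"); cv2.imwrite(f"pics/{tag}.png",im)
    np.savez(f"pics/{tag}.npz",p=s['position'],q=s['ee_rot'])
    return im,cam("wrist",s),s
def load(tag):
    d=np.load(f"pics/{tag}.npz"); return cv2.imread(f"pics/{tag}.png"),cam("wrist",dict(position=d['p'],ee_rot=d['q']))
def go(pos,Rt):
    s=readout.get_state(); r=rot(s['ee_rot'])
    print("shift mm",np.round(1e3*(r.inv().apply(pos-s['position'])),1),"turn units",np.round(np.degrees((r.inv()*Rt).as_rotvec())/6,2))
def down(yaw=0): # tool x = -world x turned by yaw about world z, tool z down
    return R.from_euler('z',yaw)*R.from_matrix(np.array([[-1,0,0],[0,1,0],[0,0,-1.]]))
def comp(mask,px,r=6):
    n,l,st,ce=cv2.connectedComponentsWithStats(mask.astype(np.uint8))
    x,y=px; w=l[y-r:y+r+1,x-r:x+r+1]; w=w[w>0]
    k=np.bincount(w).argmax(); cs,_=cv2.findContours((l==k).astype(np.uint8),0,1)
    return max(cs,key=cv2.contourArea)
E
python3 - <<'E'
from h import *
im=cv2.imread("pics/top0.png"); c=cam("top")
print("cam",c[3])
for n,px,z in [("flag",(222,177),.014),("black",(195,177),.014),("post",(282,161),.127),("bed",(253,158),.1),("green",(259,221),.044),("blue",(181,222),.044),("purple",(220,236),.044),("far green",(383,178),.044),("mug",(121,222),.1),("jar",(334,202),.11),("tomato",(321,239),.06),("base",(225,345),.0)]:
    print(n,plane(c,[px],z)[0].round(3))
hsv=cv2.cvtColor(im,cv2.COLOR_BGR2HSV); m=(hsv[...,2]>90)
for n,px in [("green",(259,221)),("blue",(181,222))]:
    k=comp(m,px); r=cv2.minAreaRect(k); b=plane(c,cv2.boxPoints(r),.044)
    print(n,r,b[:,:2].round(3).tolist())
cv2.imwrite("pics/crop.png",cv2.resize(im[125:265,90:400],None,fx=2.5,fy=2.5,interpolation=2))
go(np.array([.36,.1,.3]),down())
E
```

```text
cam [ 0.35587499 -0.09648323  1.34432224]
flag [0.598 0.018 0.014]
black [0.598 0.119 0.014]
post [ 0.634 -0.199  0.127]
bed [ 0.65  -0.099  0.1  ]
green [ 0.431 -0.12   0.044]
blue [0.427 0.161 0.044]
purple [0.377 0.02  0.044]
far green [ 0.589 -0.581  0.044]
mug [0.423 0.359 0.1  ]
jar [ 0.493 -0.379  0.11 ]
tomato [ 0.366 -0.34   0.06 ]
base [-0.011  0.001  0.   ]
green ((258.5000305175781, 220.50003051757812), (28.376667022705078, 15.279743194580078), 75.96376037597656) [[0.476, -0.079], [0.489, -0.133], [0.39, -0.158], [0.377, -0.104]]
blue ((180.55406188964844, 221.17567443847656), (15.617903709411621, 28.112226486206055), 9.462322235107422) [[0.385, 0.197], [0.485, 0.184], [0.476, 0.128], [0.376, 0.142]]
shift mm [-327.8 -395.3  -89.3] turn units [-0.02 -0.   -2.19]
```

View pics/crop.png

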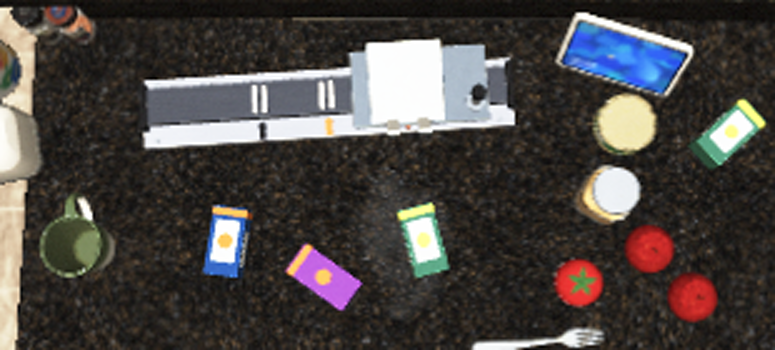

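The crop shows the chosen carton at (424,240): green, yellow band, white label with a yellow dot. Blue with the orange band is at (226,240). The far green one and the purple one are left alone.

```bash
python3 -m handwheel '[[[-30,-45,-8],[0,0,0],-1],[[-30,-45,-8],[0,0,0],-1],[[-30,-45,-8],[0,0,0],-1],[[-30,-45,-8],[0,0,0],-1],[[-30,-45,-8],[0,0,0],-1],[[-30,-45,-8],[0,0,0],-1],[[-30,-45,-8],[0,0,0],-1],[[-30,-45,-8],[0,0,0],-1],[[-30,-45,-8],[0,0,0],-1],[[-30,-45,-8],[0,0,0],-1],[[-30,-45,-8],[0,0,0],-1],[[-30,-45,0],[0,0,0],-1],[[0,0,0],[0,0,-0.73],-1],[[0,0,0],[0,0,-0.73],-1],[[0,0,0],[0,0,-0.73],-1],[[0,0,0],[0,0,0],-1],[[0,0,0],[0,0,0],-1]]'
python3 -c "
from h import *
snap('w1')"
```

```text
clock: 2.22
position: [0.3584, -0.0478, 0.2987]
ee_rot: [-0.0, 0.001, 1.0, 0.0]
contact_force: [-0.5, -0.4, 0.7]
width: 0.0854
gripper_force: 0.0
```

View pics/w1.png

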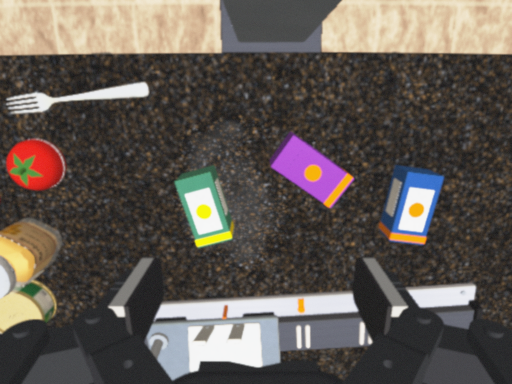

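The wrist view shows green at (204,212), purple (313,173), blue (416,210), the pointer (225,311), the orange flag (301,305) and the rack bed at the bottom (225,345). The image's up side faces the robot. Next: measure the cartons here, then take a nearer view of the rack.

```bash
cat > cart.py <<'E'
from h import *
def measure(im,c,px,z=.044):
    """white label (with its dot) nearest px -> centre, long axis yaw at height z"""
    hsv=cv2.cvtColor(im,cv2.COLOR_BGR2HSV)
    m=(hsv[...,1]<60)&(hsv[...,2]>170)
    k=comp(m,px,14); b=cv2.boxPoints(cv2.minAreaRect(k)); w=plane(c,b,z)
    e=[w[1]-w[0],w[2]-w[1]]; L=max(e,key=np.linalg.norm)
    y=np.degrees(np.arctan2(L[1],L[0])); y=(y+90)%180-90
    return w.mean(0).round(4),round(y,1),sorted(np.linalg.norm(x).round(4) for x in e)
E
python3 - <<'E'
from cart import *
im,c=load('w1')
for px in [(204,212),(416,210)]: print(measure(im,c,px))
hsv=cv2.cvtColor(im,cv2.COLOR_BGR2HSV)
m=(hsv[...,0]<25)&(hsv[...,1]>150)&(hsv[...,2]>120)
for n,px in[("pointer",(225,311)),("flag",(301,305)),("bdot",(416,210))]:
    k=comp(m,px); M=k.reshape(-1,2).mean(0); print(n,k.reshape(-1,2).min(0),k.reshape(-1,2).max(0),plane(c,[M],.044 if n[0]=='b' else .014))
e=plane(c,[(165,303),(475,287)],.014); d=e[1]-e[0]; print("rail yaw",np.degrees(np.arctan2(-d[0],d[1])))
E
python3 -m handwheel '[[[-50,-20,0],[0,0,0],-1],[[-50,-20,0],[0,0,0],-1],[[-40,-20,0],[0,0,0],-1],[[0,0,0],[0,0,0],-1],[[0,0,0],[0,0,0],-1]]'
python3 -c "
from h import *
snap('w2')"
```

```text
(array([ 0.4334, -0.1217,  0.044 ]), np.float64(14.9), [np.float64(0.0359), np.float64(0.0634)])
(array([0.4316, 0.1653, 0.044 ]), np.float64(-7.9), [np.float64(0.0353), np.float64(0.0643)])
pointer [223 306] [226 318] [[ 0.61664629 -0.10144133  0.014     ]]
flag [298 299] [303 311] [[0.60393064 0.01999884 0.014     ]]
bdot [409 203] [423 216] [[0.43143031 0.16524926 0.044     ]]
rail yaw 3.1812572690281176
clock: 2.9
position: [0.4978, -0.1075, 0.2985]
ee_rot: [-0.001, 0.0, 1.0, 0.0]
contact_force: [0.1, 0.5, 0.4]
width: 0.0855
gripper_force: 0.0
```

View pics/w2.png

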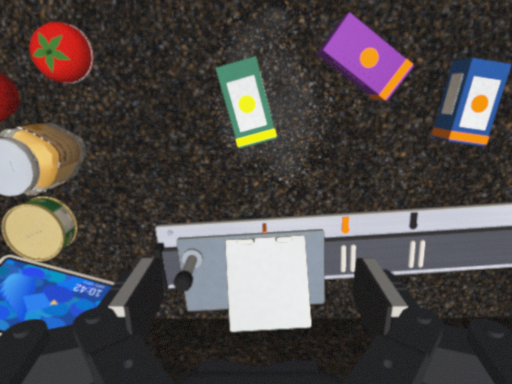

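The nearer view shows the bed quad from about (227,240)-(305,236) at the lower edge to (230,331)-(310,327) at the upper, the prong tops near (260,240) and (288,238), the post at (190,265), the pointer (264,228), the orange flag (345,225) and the black flag (413,220). Next: fit the bed's corners, with the known slope and yaw.

```bash
cat > bed.py <<'E'
from h import *
def corners(im,px,lo):
    g=cv2.cvtColor(im,cv2.COLOR_BGR2HSV)
    m=(g[...,2]>lo)&(g[...,1]<40); k=comp(m,px).reshape(-1,2).astype(float)
    b=cv2.boxPoints(cv2.minAreaRect(k.astype(np.float32)))
    c=k.mean(0); L=[]
    for i in range(4):
        p,q=b[i],b[(i+1)%4]; d=(q-p)/np.linalg.norm(q-p); n=np.array([-d[1],d[0]]); t=(k-p)@d/np.linalg.norm(q-p); r=np.abs((k-p)@n)
        s=k[(r<4)&(t>.08)&(t<.92)]
        vx,vy,x0,y0=cv2.fitLine(s.astype(np.float32),cv2.DIST_HUBER,0,.01,.01).ravel(); L.append(np.cross([x0,y0,1],[x0+vx,y0+vy,1]))
    P=[np.cross(L[i],L[(i+1)%4]) for i in range(4)]
    return np.array([p[:2]/p[2] for p in P])
E
python3 - <<'E'
from bed import *
from scipy.optimize import least_squares
from cart import measure
im,c2=load('w2'); k2=corners(im,(265,285),200); print(k2.round(1).tolist())
it=cv2.imread("pics/top0.png"); ct=cam("top"); kt=corners(it,(253,158),200); print(kt.round(1).tolist())
for px in [(247,103),(479,103)]: print(measure(im,c2,px))
e=plane(c2,[(158,226.5),(512,205)],.014); d=e[1]-e[0]; print("rail yaw w2",np.degrees(np.arctan2(-d[0],d[1])))
hsv=cv2.cvtColor(im,cv2.COLOR_BGR2HSV); m=(hsv[...,0]<25)&(hsv[...,1]>150)&(hsv[...,2]>100)
for px in [(264,228),(345,225)]: 
    k=comp(m,px).reshape(-1,2); print("ptr/flag",k.min(0),k.max(0),plane(c2,[k.mean(0)],.014)[0].round(4))
K=np.array([[0,52.5,0],[0,-52.5,0],[112,52.5,0],[112,-52.5,0]])/1e3
def order(k,flip): # lower-left(+y), lower-right, upper-left, upper-right
    s=k[np.argsort(k[:,1])]
    if flip: a,b=s[:2],s[2:]; f=lambda x:x[np.argsort(-x[:,0])]
    else: a,b=s[2:],s[:2]; f=lambda x:x[np.argsort(x[:,0])]
    return np.vstack([f(a),f(b)])
def res(p,views):
    Rb=R.from_euler('z',p[3])*R.from_euler('y',-np.radians(24)); W=Rb.apply(K)+p[:3]; o=[]
    for c,k,w in views:
        rv=cv2.Rodrigues(c[2].T)[0]; q=cv2.projectPoints(W,rv,-c[2].T@c[3],c[0],c[1])[0].reshape(-1,2); o.append(((q-k)*w).ravel())
    return np.concatenate(o)
V2=(c2,order(k2,1),1); Vt=(ct,order(kt,0),1)
for V in([V2],[Vt],[V2,Vt]):
    s=least_squares(res,[.62,-.1,.05,.05],args=(V,)); print(s.x[:3].round(4),np.degrees(s.x[3]).round(2),s.fun.round(1))
E
```

```text
[[303.4, 235.9], [310.0, 325.5], [230.7, 329.9], [225.5, 240.9]]
[[289.8, 139.6], [293.8, 174.3], [148.5, 183.1], [149.4, 146.6]]
(array([ 0.4329, -0.1213,  0.044 ]), np.float64(15.9), [np.float64(0.0355), np.float64(0.0617)])
(array([0.4314, 0.1652, 0.044 ]), np.float64(-8.2), [np.float64(0.0347), np.float64(0.0634)])
rail yaw w2 3.6283982987872414
ptr/flag [263 224] [265 232] [ 0.6099 -0.0985  0.014 ]
ptr/flag [342 217] [348 232] [0.6039 0.0197 0.014 ]
[ 0.6045 -0.0989  0.0634] 3.91 [ 0.9  0.9 -0.7  1.   1.1 -1.1 -1.3 -0.7]
[ 0.4002 -0.0599  0.8912] 2.73 [ 33.5  25.5 -28.8  30.4  23.8 -27.7 -28.1 -24.8]
[ 0.5937 -0.0865  0.0795] 3.36 [ 12.8  -1.3   7.6  -1.7  12.8   0.7   6.7   0.6  86.4  -7.4 -29.5  -0.3
  83.5  -2.  -27.    3.2]
```

```bash
python3 - <<'E'
from bed import *
from scipy.optimize import least_squares
im2,c2=load('w2'); im1,c1=load('w1'); it=cv2.imread("pics/top0.png"); ct=cam("top")
K=np.array([[0,52.5,0],[0,-52.5,0],[112,52.5,0],[112,-52.5,0]])/1e3
def sp(im,pts,w):
    p=np.array(pts,np.float32).reshape(-1,1,2); g=cv2.cvtColor(im,cv2.COLOR_BGR2GRAY)
    q=cv2.cornerSubPix(g,p.copy(),(w,w),(-1,-1),(3,50,.01)).reshape(-1,2); print((q).round(1).tolist()); return q
V2=(c2,sp(im2,[(304,235.5),(225,240.5),(310.5,326),(230,330.5)],5),[0,1,2,3])
V1=(c1,sp(im1,[(262,321),(191,323)],3),[0,1])
Vt=(ct,sp(it,[(236.4,141.8),(266.4,140.6)],2),[2,3])
def res(p,V):
    Rb=R.from_euler('z',p[3])*R.from_euler('y',-np.radians(24)); W=Rb.apply(K)+p[:3]; o=[]
    for c,k,i in V:
        rv=cv2.Rodrigues(c[2].T)[0]; q=cv2.projectPoints(W[i],rv,-c[2].T@c[3],c[0],c[1])[0].reshape(-1,2); o.append((q-k).ravel())
    return np.concatenate(o)
for V in([V2],[V2,V1],[V2,Vt],[V2,V1,Vt]):
    s=least_squares(res,[.62,-.1,.05,.05],args=(V,)); print(s.x[:3].round(4),np.degrees(s.x[3]).round(2),s.fun.round(1))
    
print([tri((c1,p1),(c2,p2)).round(4) for p1,p2 in zip(V1[1],V2[1][:2])],[tri((ct,a),(c2,b)).round(4) for a,b in zip(Vt[1],V2[1][2:])])
# next: over green
yaw=np.radians(15.4); go(np.array([.433,-.1215,.12]),down(yaw))
E
```

```text
[[304.0, 235.5], [227.5, 235.60000610351562], [310.70001220703125, 326.5], [229.6999969482422, 331.20001220703125]]
[[262.0, 321.0], [191.0, 323.0]]
[[236.5, 141.60000610351562], [265.1000061035156, 140.0]]
[ 0.5978 -0.0971  0.072 ] 2.38 [ 2.9  0.3 -2.2  3.3  1.  -0.9 -1.7 -2.6]
[ 0.6017 -0.0957  0.0627] 1.96 [ 2.8  0.4 -0.4  2.9  0.2 -2.9 -0.5 -5.1 -0.6  2.8 -1.7  2.7]
[ 0.6004 -0.0969  0.0686] 2.48 [ 2.5  1.  -1.7  4.1  0.7 -1.1 -1.2 -2.6 -0.   1.6  1.   2.1]
[ 0.6037 -0.0957  0.0603] 2.09 [ 2.5  0.9 -0.2  3.5  0.  -3.  -0.2 -5.  -0.7  2.7 -1.3  2.8 -0.1  1.2
  0.8  1.9]
[array([ 0.6074, -0.0432,  0.0463]), array([ 0.6016, -0.1471,  0.0586])] [array([ 0.7084, -0.0396,  0.1063]), array([ 0.7142, -0.1429,  0.1079])]
shift mm [ 64.3 -14.3 178.9] turn units [ 0.01 -0.01 -2.57]
```

```bash
python3 -m handwheel '[[[-31,3,43],[0,0,0],-1],[[-31,3,43],[0,0,0],-1],[[-30,3,42],[0,0,0],-1],[[0,0,0],[0,0,0],-1],[[0,0,0],[0,0,0],-1]]'
python3 -c "
from h import *
snap('w3')"
```

```text
clock: 3.58
position: [0.5898, -0.0988, 0.1724]
ee_rot: [0.0, 0.0, 1.0, -0.0]
contact_force: [-0.8, -0.2, 1.4]
width: 0.0855
gripper_force: 0.0
```

View pics/w3.png

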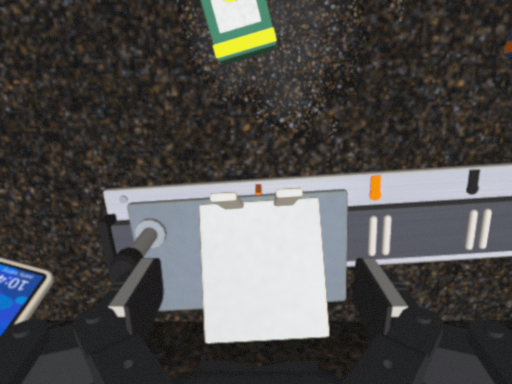

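The close view shows the bed quad at (200,206), (320,199), (329,335), (205,342), the prongs at (226,200) and (289,195), and the post foot at (150,232).

```bash
cat > fit.py <<'E'
from h import *
from scipy.optimize import least_squares
K=np.array([[0,52.5,0],[0,-52.5,0],[112,52.5,0],[112,-52.5,0]])/1e3
def edge(g,p,q,lo=.05,hi=.95,avoid=()):
    """subpixel line: along p->q sample profiles across, take the half-level crossing"""
    p,q=np.array(p,float),np.array(q,float); d=(q-p)/np.linalg.norm(q-p); n=np.array([-d[1],d[0]]); pts=[]
    for t in np.linspace(lo,hi,60):
        if any(a<t<b for a,b in avoid): continue
        o=p+t*(q-p); u=np.arange(-6,6.01,.25); s=o+u[:,None]*n
        v=cv2.remap(g,s[:,0].astype(np.float32).reshape(1,-1),s[:,1].astype(np.float32).reshape(1,-1),1).ravel().astype(float)
        i=np.abs(np.gradient(cv2.GaussianBlur(v.reshape(1,-1),(0,0),2).ravel())).argmax(); pts.append(o+u[i]*n)
    vx,vy,x,y=cv2.fitLine(np.array(pts,np.float32),cv2.DIST_HUBER,0,.01,.01).ravel(); return np.cross([x,y,1],[x+vx,y+vy,1])
def quad(im,c4,avoid): # ll(+y), lr, ul, ur
    g=cv2.cvtColor(im,cv2.COLOR_BGR2GRAY); a,b,c,d=c4
    lo=edge(g,a,b,avoid=avoid); up=edge(g,c,d); l=edge(g,a,c); r=edge(g,b,d)
    return np.array([x[:2]/x[2] for x in (np.cross(lo,l),np.cross(lo,r),np.cross(up,l),np.cross(up,r))])
def res(p,V):
    W=(R.from_euler('z',p[3])*R.from_euler('y',-np.radians(24))).apply(K)+p[:3]; o=[]
    for c,k in V:
        rv=cv2.Rodrigues(c[2].T)[0]; o.append((cv2.projectPoints(W,rv,-c[2].T@c[3],c[0],c[1])[0].reshape(-1,2)-k).ravel())
    return np.concatenate(o)
E
python3 - <<'E'
from fit import *
i3,c3=load('w3'); i2,c2=load('w2')
av=[(.1,.45),(.6,.95)]
k3=quad(i3,[(320,199),(200,206),(329,335),(205,342)],[(.12,.4),(.62,.9)])
k2=quad(i2,[(304,235.5),(225,240.5),(310.5,326),(230,330.5)],[(.12,.4),(.62,.9)])
print(k3.round(1).tolist(),k2.round(1).tolist())
for V in([(c3,k3)],[(c2,k2)],[(c2,k2),(c3,k3)]):
    s=least_squares(res,[.6,-.1,.06,.05],args=(V,)); print(s.x[:3].round(4),np.degrees(s.x[3]).round(2),s.fun.round(1))
print([tri((c2,a),(c3,b)).round(4).tolist() for a,b in zip(k2,k3)])
hsv=cv2.cvtColor(i3,cv2.COLOR_BGR2HSV); m=(hsv[...,0]<25)&(hsv[...,1]>150)&(hsv[...,2]>90)
for px in [(258,188),(375,187)]:
    k=comp(m,px).reshape(-1,2); print("ptr/flag",k.min(0),k.max(0),plane(c3,[k.mean(0)],.014)[0].round(4))
e=plane(c3,[(107,189.5),(512,163)],.014); d=e[1]-e[0]; print("rail yaw",np.degrees(np.arctan2(-d[0],d[1])))
print("foot",plane(c3,[(150,233)],.062))
go(np.array([.433,-.1215,.12]),down(np.radians(15.4)))
E
```

```text
[[317.7, 197.3], [199.2, 204.8], [329.3, 336.5], [204.3, 343.2]] [[303.9, 235.3], [225.2, 239.8], [311.2, 327.0], [229.5, 331.5]]
[ 0.6021 -0.0987  0.0683] 3.79 [ 2.2  1.5 -2.1  1.7  1.3 -1.7 -1.4 -1.5]
[ 0.5993 -0.099   0.0723] 3.73 [ 1.5  0.8 -1.3  1.3  0.8 -1.1 -1.  -1. ]
[ 0.6017 -0.0987  0.0688] 3.77 [ 1.2  1.4 -0.8  1.8  0.6 -1.4 -0.5 -1.3  2.2  1.3 -2.3  1.5  1.4 -1.6
 -1.7 -1.4]
[[0.599, -0.0471, 0.0626], [0.6076, -0.1512, 0.0579], [0.7077, -0.0389, 0.1078], [0.7163, -0.1448, 0.1058]]
ptr/flag [256 185] [260 194] [ 0.6066 -0.0989  0.014 ]
ptr/flag [370 176] [380 199] [0.6039 0.0198 0.014 ]
rail yaw 3.89495441496828
foot [[ 0.63308004 -0.19639595  0.062     ]]
shift mm [157.3 -22.5  52.7] turn units [-0.01  0.02 -2.57]
```

```bash
cat >> fit.py <<'E'
K[:2,0]=-.006
E
python3 - <<'E'
from fit import *
i3,c3=load('w3'); i2,c2=load('w2')
k3=quad(i3,[(320,199),(200,206),(329,335),(205,342)],[(.12,.4),(.62,.9)])
k2=quad(i2,[(304,235.5),(225,240.5),(310.5,326),(230,330.5)],[(.12,.4),(.62,.9)])
for V in([(c3,k3)],[(c2,k2)],[(c2,k2),(c3,k3)]):
    s=least_squares(res,[.6,-.1,.06,.05],args=(V,)); print(s.x[:3].round(4),np.degrees(s.x[3]).round(2),s.fun.round(1))
E
```

```text
[ 0.6088 -0.0984  0.0624] 3.78 [ 0.3 -0.  -0.4 -0.  -0.4  0.   0.4  0. ]
[ 0.6087 -0.0985  0.0628] 3.73 [ 0.3 -0.2 -0.2  0.1 -0.3  0.1  0.2 -0. ]
[ 0.6088 -0.0984  0.0625] 3.76 [ 0.3 -0.2 -0.1  0.1 -0.2 -0.1  0.3 -0.1  0.3  0.  -0.4 -0.  -0.4  0.1
  0.3  0.1]
```

```bash
python3 -m handwheel '[[[40,-5,0],[0,0,0],-1],[[40,-5,0],[0,0,0],-1],[[40,-6,0],[0,0,0],-1],[[37,-6,0],[0,0,0],-1],[[0,0,15],[0,0,-0.86],-1],[[0,0,15],[0,0,-0.86],-1],[[0,0,10],[0,0,-0.85],-1],[[0,0,0],[0,0,0],-1],[[0,0,0],[0,0,0],-1]]'
python3 -c "
from h import *
im,c,s=snap('g1'); go(np.array([.433,-.1215,.008]),down(np.radians(15.4)))"
```

```text
clock: 4.75
position: [0.4339, -0.1213, 0.1324]
ee_rot: [0.001, -0.133, 0.991, -0.001]
contact_force: [0.4, 0.2, -0.1]
width: 0.0855
gripper_force: 0.0
shift mm [  1.3   0.2 124.2] turn units [-0.02  0.02 -0.01]
```

```bash
python3 -m handwheel '[[[1,0,40],[0,0,0],-1],[[0,0,40],[0,0,0],-1],[[0,0,30],[0,0,0],-1],[[0,0,15],[0,0,0],-1],[[0,0,0],[0,0,0],-1],[[0,0,0],[0,0,0],0.3],[[0,0,0],[0,0,0],0.3],[[0,0,0],[0,0,0],0.3],[[0,0,0],[0,0,0],0.3],[[0,0,0],[0,0,0],0.3],[[0,0,0],[0,0,0],0.3]]' 40
```

```text
clock: 6.18
position: [0.4335, -0.1216, 0.007]
ee_rot: [0.001, -0.134, 0.991, -0.001]
contact_force: [-0.4, 0.6, 6.1]
width: 0.0492
gripper_force: 41.8
```

```bash
cat > tgt.py <<'E'
from h import *
B=np.array([.6088,-.0984,.0625]); RB=R.from_euler('z',np.radians(3.77))*R.from_euler('y',-np.radians(24))
RT=RB*R.from_matrix(np.diag([-1,1,-1.]))
def bed(x,y,z): return B+RB.apply(np.array([x,y,z])/1e3)
def now():
    s=readout.get_state(); p=RB.inv().apply(s['position']-B)*1e3; f=RB.inv().apply(s['contact_force'])
    print("TCP in bed",p.round(1),"F bed",f.round(1),"turn left",np.round(np.degrees((rot(s['ee_rot']).inv()*RT).as_rotvec())/6,2),s['width'],s['clock'])
E
python3 -m handwheel '[[[0,0,-40],[0,0,0],0.3],[[0,0,-50],[0,0,0],0.3],[[0,0,-50],[0,0,0],0.3],[[0,0,-40],[0,0,0],0.3],[[0,0,0],[0,0,0],0.3],[[0,0,0],[0,0,0],0.3]]'
python3 -c "
from tgt import *
snap('g2');now()
go(bed(60,0,80),RT)
s=readout.get_state();print('rot of tool only (apply first):',(rot(s['ee_rot']).inv()*RT).as_rotvec(True)/6, 'then shift in target axes',RT.inv().apply(bed(60,0,80)-s['position'])*1e3)"
```

```text
clock: 6.92
position: [0.4317, -0.1208, 0.1852]
ee_rot: [-0.001, -0.134, 0.991, 0.0]
contact_force: [0.1, 0.4, -1.5]
width: 0.0489
gripper_force: 42.6
TCP in bed [-113.5  -10.5  184.1] F bed [-0.2  0.  -0.6] turn left [ 0.42 -4.01  1.91] 0.048962281697108465 6.975
shift mm [-198.9  -30.2   24.1] turn units [ 0.42 -4.01  1.91]
rot of tool only (apply first): [ 0.42186607 -4.00899418  1.90520354] then shift in target axes [-173.48921384   10.51459321  104.13500989]
```

View pics/g2.png

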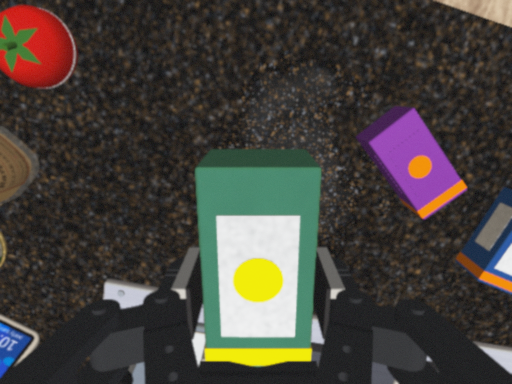

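The carton is held square in the gripper, label centre at (258,280).

```bash
python3 -m handwheel '[[[0,0,0],[0.08,-0.8,0.38],0.3],[[0,0,0],[0.08,-0.8,0.38],0.3],[[0,0,0],[0.08,-0.8,0.38],0.3],[[0,0,0],[0.09,-0.8,0.38],0.3],[[0,0,0],[0.09,-0.8,0.38],0.3],[[-40,2,0],[0,0,0],0.3],[[-40,2,0],[0,0,0],0.3],[[-45,3,0],[0,0,0],0.3],[[-48,3,20],[0,0,0],0.3],[[0,0,40],[0,0,0],0.3],[[0,0,40],[0,0,0],0.3],[[0,0,0],[0,0,0],0.3],[[0,0,0],[0,0,0],0.3]]'
python3 -c "
from tgt import *
now()
d=np.load('pics/g2.npz'); c=cam('wrist',dict(position=np.zeros(3),ee_rot=[1,0,0,0]))
print('dot in tool',plane(c,[(258,280)],-.037)*1e3)"
```

```text
clock: 8.6
position: [0.6298, -0.0981, 0.1648]
ee_rot: [0.208, -0.032, 0.978, 0.006]
contact_force: [0.5, -0.0, -0.3]
width: 0.0489
gripper_force: 42.5
TCP in bed [60.8 -1.1 84.9] F bed [ 0.4 -0.  -0.5] turn left [-0.01  0.    0.01] 0.04893042146824981 8.6
dot in tool [[-2.88925646e-01 -3.68772656e-02 -3.70000000e+01]]
```

```bash
python3 -m handwheel '[[[0,1,25],[0,0,0],0.3],[[0,0,25],[0,0,0],0.3],[[0,0,15],[0,0,0],0.3],[[0,0,8],[0,0,0],0.3],[[0,0,0],[0,0,0],0.3],[[0,0,0],[0,0,0],0.3]]'
python3 -c "
from tgt import *
now()"
```

```text
clock: 9.35
position: [0.6602, -0.0955, 0.0995]
ee_rot: [0.209, -0.032, 0.977, 0.006]
contact_force: [-0.3, 0.3, -1.2]
width: 0.049
gripper_force: 42.6
TCP in bed [62.1 -0.4 12.9] F bed [-0.8  0.3 -1. ] turn left [-0.02  0.03  0.01] 0.049034346254731416 9.35
```

```bash
python3 -m handwheel '[[[0,0,3],[0,0,0],0.3],[[0,0,1],[0,0,0],0.3],[[0,0,0],[0,0,0],0.3],[[0,0,0],[0,0,0],0.3]]'
python3 -c "
from tgt import *
now()"
python3 -m handwheel '[[[4,0,0],[0,0,0],0.3],[[4,0,0.5],[0,0,0],0.3],[[2,0,0.5],[0,0,0],0.3],[[0,0,0],[0,0,0],0.3],[[0,0,0],[0,0,0],0.3]]'
python3 -c "
from tgt import *
now()"
```

```text
clock: 9.85
position: [0.6615, -0.0952, 0.0958]
ee_rot: [0.209, -0.033, 0.977, 0.006]
contact_force: [-4.9, -0.1, 5.2]
width: 0.0487
gripper_force: 43.5
TCP in bed [61.8 -0.3  8.9] F bed [-2.3  0.2  6.7] turn left [-0.01  0.02  0.01] 0.048743986835461335 9.85
clock: 10.48
position: [0.6561, -0.0968, 0.0934]
ee_rot: [0.213, -0.032, 0.977, 0.005]
contact_force: [0.4, 0.3, 11.2]
width: 0.049
gripper_force: 43.7
TCP in bed [55.8 -1.5  9. ] F bed [ 4.9  0.2 10. ] turn left [-0.04  0.09  0.  ] 0.04896321513565944 10.475
```

```bash
python3 -m handwheel '[[[2,0.5,-1.5],[0,0,0],0.3],[[2,0.5,0],[0,0,0],0.3],[[0,0,0],[0,0,0],0.3],[[0,0,0],[0,0,0],0.3]]'
python3 -c "
from tgt import *
now()"
```

```text
clock: 10.98
position: [0.6504, -0.0955, 0.0909]
ee_rot: [0.211, -0.032, 0.977, 0.006]
contact_force: [4.9, 2.3, 5.1]
width: 0.049
gripper_force: 42.9
TCP in bed [49.7  0.1  9. ] F bed [6.7 1.9 2.6] turn left [-0.02  0.05  0.01] 0.04897403429079583 10.975
```

```bash
python3 -m handwheel '[[[1.5,0,0],[0,0,0],0.3],[[1.5,0,0],[0,0,0],0.3],[[0,0,0],[0,0,0],0.3]]'
python3 -c "
from tgt import *
now()"
```

```text
clock: 11.35
position: [0.6504, -0.0965, 0.0913]
ee_rot: [0.213, -0.032, 0.976, 0.005]
contact_force: [10.2, 0.6, 3.4]
width: 0.0492
gripper_force: 42.6
TCP in bed [49.8 -0.9  9.4] F bed [10.7 -0.1 -1.1] turn left [-0.05  0.1   0.  ] 0.049246067311461826 11.35
```

```bash
python3 -m handwheel '[[[-2.5,0.7,0.5],[0,0,0],0.3],[[0,0,0],[0,0,0],0.3],[[0,0,0],[0,0,0],0.3]]'
python3 -c "
from tgt import *
now()"
python3 -m handwheel '[[[0,0,0],[0,0,0],-0.4],[[0,0,0],[0,0,0],-0.7],[[0,0,0],[0,0,0],-1],[[0,0,0],[0,0,0],-1],[[0,0,0],[0,0,0],-1],[[0,0,-20],[0,0,0],-1],[[0,0,-40],[0,0,0],-1],[[0,0,-50],[0,0,0],-1],[[0,0,-30],[0,0,0],-1],[[0,0,0],[0,0,0],-1],[[0,0,0],[0,0,0],-1]]'
python3 -c "
from tgt import *
now(); snap('g3')
s=readout.get_state(); r=rot(s['ee_rot']); T=down(np.radians(-8.05)); print('turn',(r.inv()*T).as_rotvec(True)/6,'then shift',T.inv().apply(np.array([.4315,.1652,.15])-s['position'])*1e3)"
```

```text
clock: 11.72
position: [0.6504, -0.0952, 0.0909]
ee_rot: [0.211, -0.032, 0.977, 0.005]
contact_force: [3.8, -0.1, 7.8]
width: 0.0491
gripper_force: 43.3
TCP in bed [49.7  0.4  9. ] F bed [ 6.7 -0.3  5.6] turn left [-0.03  0.06  0.01] 0.04914217072514117 11.725
clock: 13.1
position: [0.5906, -0.0977, 0.2157]
ee_rot: [0.208, -0.032, 0.978, 0.007]
contact_force: [-0.4, 0.6, -0.1]
width: 0.0853
gripper_force: 0.0
TCP in bed [ 45.8   1.9 147.3] F bed [-0.4  0.6  0.1] turn left [-0.    0.    0.01] 0.08534947093282055 13.1
turn [0.41132627 3.97607937 1.94591109] then shift [194.2408594  237.89130797  65.04427135]
```

View pics/g3.png

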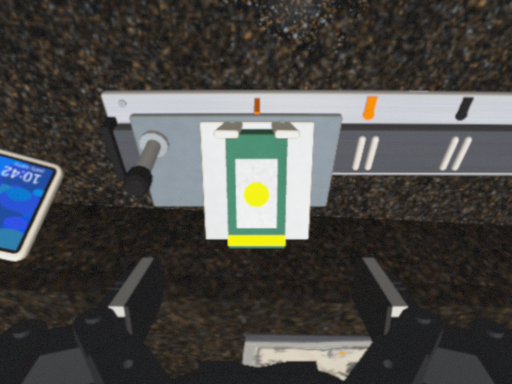

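The green carton lies on the bed, end at the prongs (228-298,130), dot at (257,195), looking centred.

```bash
cat >> tgt.py <<'E'
def bplane(c,px,z):
    d=RB.inv().apply(ray(c,px)); o=RB.inv().apply(c[3]-B); return (o+d*((z/1e3-o[2])/d[:,2])[:,None])*1e3
def label(im,c,px,z):
    hsv=cv2.cvtColor(im,cv2.COLOR_BGR2HSV); m=(hsv[...,1]<60)&(hsv[...,2]>170)
    w=bplane(c,cv2.boxPoints(cv2.minAreaRect(comp(m,px,14))),z); e=[w[1]-w[0],w[2]-w[1]]; L=max(e,key=np.linalg.norm)
    print("label ctr in bed",w.mean(0).round(1),"yaw",round((np.degrees(np.arctan2(L[1],L[0]))+90)%180-90,1),sorted(np.linalg.norm(x).round(1) for x in e))
E
python3 - <<'E'
from tgt import *
im,c=load('g3'); label(im,c,(257,195),44)
print("dot",bplane(c,[(257,195)],44),"top far edge",bplane(c,[(257,235),(257,247)],44), "bed corners",bplane(c,[(313,123),(200,123),(310,239),(205,240)],0).round(1).tolist())
E
python3 -m handwheel '[[[0,0,0],[0.08,0.8,0.39],-1],[[0,0,0],[0.08,0.8,0.39],-1],[[0,0,0],[0.08,0.8,0.39],-1],[[0,0,0],[0.08,0.79,0.39],-1],[[0,0,0],[0.08,0.79,0.39],-1],[[39,48,0],[0,0,0],-1],[[39,48,10],[0,0,0],-1],[[39,48,15],[0,0,0],-1],[[39,47,20],[0,0,0],-1],[[39,47,20],[0,0,0],-1],[[0,0,0],[0,0,0],-1],[[0,0,0],[0,0,0],-1]]'
python3 - <<'E'
from cart import *
im,c,s=snap('b1'); go(np.array([.4315,.1652,.007]),down(np.radians(-8.05)))
hsv=cv2.cvtColor(im,cv2.COLOR_BGR2HSV); m=(hsv[...,0]>8)&(hsv[...,0]<25)&(hsv[...,1]>150)&(hsv[...,2]>120)
n,l,st,ce=cv2.connectedComponentsWithStats(m.astype(np.uint8))
for i in range(1,n):
    if st[i,4]>80: print(st[i].tolist(),plane(c,[ce[i]],.044)[0].round(4))
E
```

```text
label ctr in bed [50.2  0.1 44. ] yaw 1.1 [np.float64(34.2), np.float64(61.7)]
dot [[50.88701221  0.98008834 44.        ]] top far edge [[87.65759477  0.98771644 44.        ]
 [99.28225772  0.99003611 44.        ]] bed corners [[-5.0, 52.4, 0.0], [-4.9, -51.7, 0.0], [111.8, 55.3, 0.0], [113.1, -52.7, 0.0]]
clock: 14.65
position: [0.4343, 0.1612, 0.152]
ee_rot: [0.001, 0.07, 0.998, -0.0]
contact_force: [-0.4, -0.4, 0.5]
width: 0.0854
gripper_force: 0.0
shift mm [  4.4   3.9 145.4] turn units [-0.    0.02 -0.  ]
[71, 135, 25, 25, 481] [0.3799 0.0223 0.044 ]
[115, 134, 46, 65, 750] [0.3999 0.0611 0.044 ]
[251, 172, 24, 24, 425] [0.4313 0.1653 0.044 ]
[234, 224, 59, 11, 540] [0.473  0.1599 0.044 ]
[147, 332, 15, 18, 145] [0.5788 0.0354 0.044 ]
```

```bash
python3 -m handwheel '[[[4,4,40],[0,0,0],-1],[[0,0,45],[0,0,0],-1],[[0,0,40],[0,0,0],-1],[[0,0,20],[0,0,0],-1],[[0,0,0],[0,0,0],-1],[[0,0,0],[0,0,0],0.3],[[0,0,0],[0,0,0],0.3],[[0,0,0],[0,0,0],0.3],[[0,0,0],[0,0,0],0.3],[[0,0,0],[0,0,0],0.3],[[0,0,0],[0,0,0],0.3]]' 40
python3 -m handwheel '[[[0,0,-40],[0,0,0],0.3],[[0,0,-50],[0,0,0],0.3],[[0,0,-50],[0,0,0],0.3],[[0,0,-50],[0,0,0],0.3],[[0,0,0],[0,0,0],0.3],[[0,0,0],[0,0,0],0.3]]'
python3 - <<'E'
from tgt import *
im,_,s=snap('b2'); now()
hsv=cv2.cvtColor(im,cv2.COLOR_BGR2HSV); m=(hsv[...,0]>8)&(hsv[...,0]<25)&(hsv[...,1]>150)&(hsv[...,2]>120)
n,l,st,ce=cv2.connectedComponentsWithStats(m.astype(np.uint8)); c=cam('wrist',dict(position=np.zeros(3),ee_rot=[1,0,0,0]))
for i in range(1,n):
    if st[i,4]>400: print(st[i].tolist(),(plane(c,[ce[i]],-.037)[0]*1e3).round(1))
r=rot(s['ee_rot']); print('turn',(r.inv()*RT).as_rotvec(True)/6,'then shift',RT.inv().apply(bed(62,0,120)-s['position'])*1e3)
E
```

```text
clock: 16.08
position: [0.4324, 0.1657, 0.0091]
ee_rot: [0.003, 0.07, 0.998, 0.0]
contact_force: [0.3, -2.3, 6.8]
width: 0.0493
gripper_force: 42.3
clock: 16.82
position: [0.4294, 0.1656, 0.197]
ee_rot: [0.0, 0.07, 0.998, -0.0]
contact_force: [0.1, 0.1, -1.8]
width: 0.0487
gripper_force: 42.8
TCP in bed [-93.6 275.1 188.2] F bed [-0.8 -0.3 -2.7] turn left [-0.42 -4.   -1.94] 0.04891853878577303 16.875
[131, 135, 39, 55, 553] [ 52.3 -43.1 -37. ]
[234, 255, 48, 42, 1598] [  1.8  -0.2 -37. ]
[206, 343, 106, 19, 1724] [-39.3   0.1 -37. ]
turn [-0.41436286 -3.97955336 -1.94144437] then shift [-154.9578551  -275.20640826   68.66982286]
```

```bash
python3 -m handwheel '[[[0,0,0],[-0.08,-0.8,-0.39],0.3],[[0,0,0],[-0.08,-0.8,-0.39],0.3],[[0,0,0],[-0.08,-0.8,-0.39],0.3],[[0,0,0],[-0.08,-0.79,-0.39],0.3],[[0,0,0],[-0.09,-0.79,-0.38],0.3],[[-20,-45,0],[0,0,0],0.3],[[-25,-46,0],[0,0,0],0.3],[[-25,-46,0],[0,0,0],0.3],[[-25,-46,0],[0,0,0],0.3],[[-30,-46,0],[0,0,0],0.3],[[-30,-46,0],[0,0,0],0.3],[[0,0,30],[0,0,0],0.3],[[0,0,35],[0,0,0],0.3],[[0,0,0],[0,0,0],0.3],[[0,0,0],[0,0,0],0.3]]'
python3 -c "
from tgt import *
now()"
```

```text
clock: 18.75
position: [0.6157, -0.0974, 0.2013]
ee_rot: [0.208, -0.032, 0.978, 0.007]
contact_force: [1.0, 0.2, -1.2]
width: 0.0485
gripper_force: 42.8
TCP in bed [ 62.8   0.5 124. ] F bed [ 0.5  0.1 -1.5] turn left [ 0.  0. -0.] 0.04853335900120346 18.75
```

```bash
python3 -m handwheel '[[[0,0,25],[0,0,0],0.3],[[0,0,20],[0,0,0],0.3],[[0,0,12],[0,0,0],0.3],[[0,0,3],[0,0,0],0.3],[[0,0,0],[0,0,0],0.3],[[0,0,0],[0,0,0],0.3]]'
python3 -c "
from tgt import *
now()"
```

```text
clock: 19.5
position: [0.6409, -0.0963, 0.148]
ee_rot: [0.209, -0.032, 0.977, 0.006]
contact_force: [0.1, 0.9, -2.2]
width: 0.0488
gripper_force: 42.8
TCP in bed [64.2  0.  65. ] F bed [-0.8  0.9 -2.1] turn left [-0.01  0.03  0.  ] 0.04883830064295264 19.5
```

```bash
python3 -m handwheel '[[[3,0,5],[0,0,0],0.3],[[2,0,2],[0,0,0],0.3],[[0,0,0],[0,0,0],0.3],[[0,0,0],[0,0,0],0.3]]'
python3 -c "
from tgt import *
now()"
```

```text
clock: 20.0
position: [0.639, -0.0963, 0.1386]
ee_rot: [0.209, -0.032, 0.977, 0.007]
contact_force: [-0.1, 0.6, -1.1]
width: 0.049
gripper_force: 42.8
TCP in bed [58.6  0.1 57.2] F bed [-0.5  0.6 -1. ] turn left [-0.    0.02 -0.  ] 0.04895089107681198 20.0
```

```bash
python3 -m handwheel '[[[3,0,0.5],[0,0,0],0.3],[[3,0,0],[0,0,0],0.3],[[0,0,1],[0,0,0],0.3],[[0,0,0],[0,0,0],0.3]]'
python3 -c "
from tgt import *
now()"
python3 -m handwheel '[[[1,0,0.5],[0,0,0],0.3],[[1,0,0.5],[0,0,0],0.3],[[0,0,0],[0,0,0],0.3]]'
python3 -c "
from tgt import *
now()"
```

```text
clock: 20.5
position: [0.6341, -0.0966, 0.1347]
ee_rot: [0.209, -0.032, 0.977, 0.007]
contact_force: [0.0, 0.3, -2.1]
width: 0.0485
gripper_force: 42.8
TCP in bed [52.5  0.1 55.7] F bed [-0.8  0.3 -1.9] turn left [-0.    0.01 -0.  ] 0.048512180670470716 20.5
clock: 20.88
position: [0.6332, -0.0967, 0.1337]
ee_rot: [0.209, -0.032, 0.977, 0.007]
contact_force: [0.0, 1.2, 1.3]
width: 0.0488
gripper_force: 43.0
TCP in bed [51.3  0.  55.1] F bed [0.6 1.2 1.1] turn left [-0.01  0.03 -0.  ] 0.048773095575189274 20.875
```

```bash
python3 -m handwheel '[[[1.5,0,0.5],[0,0,0],0.3],[[1,0,0.5],[0,0,0],0.3],[[0,0,0],[0,0,0],0.3]]'
python3 -c "
from tgt import *
now()"
python3 -m handwheel '[[[1.5,0,0.5],[0,0,0],0.3],[[1,0,0],[0,0,0],0.3],[[0,0,0],[0,0,0],0.3]]'
python3 -c "
from tgt import *
now()"
```

```text
clock: 21.25
position: [0.6328, -0.0973, 0.1335]
ee_rot: [0.211, -0.032, 0.977, 0.006]
contact_force: [-0.7, 0.6, 6.2]
width: 0.0489
gripper_force: 43.6
TCP in bed [50.8 -0.5 55.1] F bed [1.9 0.6 6. ] turn left [-0.02  0.06 -0.  ] 0.04893300974388101 21.25
clock: 21.62
position: [0.6327, -0.098, 0.1335]
ee_rot: [0.213, -0.031, 0.976, 0.005]
contact_force: [3.6, 0.8, 8.2]
width: 0.049
gripper_force: 43.5
TCP in bed [50.7 -1.2 55.1] F bed [6.7 0.5 6. ] turn left [-0.03  0.11 -0.01] 0.04903149407014079 21.625
```

```bash
python3 -m handwheel '[[[-1.5,1,0],[0,0,0],0.3],[[0,0,0],[0,0,0],0.3],[[0,0,0],[0,0,0],0.3]]'
python3 -c "
from tgt import *
now()"
python3 -m handwheel '[[[0,0,0],[0,0,0],-0.4],[[0,0,0],[0,0,0],-0.7],[[0,0,0],[0,0,0],-1],[[0,0,0],[0,0,0],-1],[[0,0,0],[0,0,0],-1],[[0,0,-20],[0,0,0],-1],[[0,0,-40],[0,0,0],-1],[[0,0,-50],[0,0,0],-1],[[0,0,-30],[0,0,0],-1],[[0,0,0],[0,0,0],-1],[[0,0,0],[0,0,0],-1]]'
python3 -c "
from tgt import *
now(); snap('b3')"
```

```text
clock: 22.0
position: [0.6326, -0.0969, 0.1334]
ee_rot: [0.212, -0.032, 0.977, 0.005]
contact_force: [-0.6, 0.2, 8.7]
width: 0.0493
gripper_force: 43.8
TCP in bed [50.7 -0.1 55.1] F bed [3.  0.2 8.2] turn left [-0.03  0.08 -0.  ] 0.049300204099427265 22.0
clock: 23.38
position: [0.5725, -0.0993, 0.2569]
ee_rot: [0.208, -0.032, 0.978, 0.007]
contact_force: [0.4, -0.3, -1.0]
width: 0.0855
gripper_force: 0.0
TCP in bed [ 45.9   1.5 192.3] F bed [-0.  -0.3 -1. ] turn left [ 0. -0. -0.] 0.08547339245801973 23.375
```

View pics/b3.png

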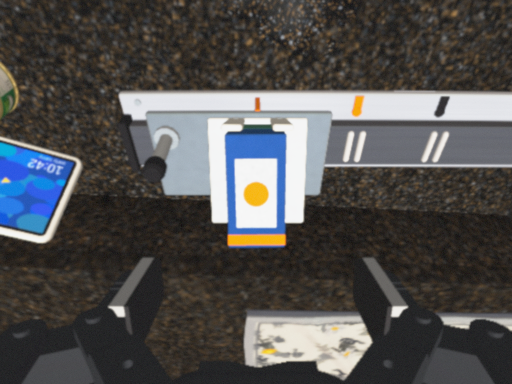

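```bash
python3 - <<'E'
from tgt import *
im,c=load('b3'); label(im,c,(256,175),89)
print("top corners",bplane(c,[(226,137),(285,137),(228,246),(285,246)],89).round(1).tolist())
hsv=cv2.cvtColor(im,cv2.COLOR_BGR2HSV); print([hsv[r,256].tolist() for r in range(120,148,2)])
# push: post position
yh=RB.apply([0,1,0]); xh=np.array([yh[1],-yh[0],0]); print("rail y",yh)
s=readout.get_state(); print("post knob foot est", B-.1*yh)
m=(hsv[...,0]<25)&(hsv[...,1]>150)&(hsv[...,2]>90)
P=[plane(c,[comp(m,px).reshape(-1,2).mean(0)],.014)[0] for px in[(257,104),(358,105)]]; print(P,"along rail",(P[1]-P[0])@yh)
print("post foot",plane(c,[(165,139)],.062))
E
```

```text
label ctr in bed [49.8 -0.6 89. ] yaw 1.0 [np.float64(33.4), np.float64(60.8)]
top corners [[2.4, -24.1, 89.0], [2.4, 23.1, 89.0], [98.4, -25.1, 89.0], [98.4, 25.5, 89.0]]
[[0, 0, 245], [90, 1, 246], [80, 13, 173], [76, 98, 78], [92, 108, 83], [107, 156, 85], [108, 156, 85], [108, 173, 149], [108, 182, 198], [108, 184, 202], [108, 182, 202], [109, 183, 204], [108, 182, 202], [109, 178, 203]]
rail y [-6.57514437e-02  9.97836032e-01  1.73472348e-18]
post knob foot est [ 0.61537514 -0.1981836   0.0625    ]
[array([ 0.61055085, -0.0978173 ,  0.014     ]), array([0.60360761, 0.01981715, 0.014     ])] along rail 0.11783642483212554
post foot [[ 0.6340171  -0.19730695  0.062     ]]
```

Both cartons are square, against the prongs and within about 1 mm. The rack has about 118 mm to travel to the orange flag. Next: straighten the tool and go above the post with the fingers half open.

```bash
python3 -m handwheel '[[[0,0,0],[0,0.8,0],-0.5],[[0,0,0],[0,0.8,0],0],[[0,0,0],[0,0.8,0],0],[[0,0,0],[0,0.8,0],0],[[0,0,0],[0,0.8,0],0],[[-10,-34,0],[0,0,0],0],[[-20,-34,0],[0,0,0],0],[[-25,-34,0],[0,0,0],0],[[0,0,0],[0,0,0],0],[[0,0,0],[0,0,0],0],[[0,0,0],[0,0,0],0]]'
python3 -c "
from h import *
im,c,s=snap('p1'); go(np.array([.634,-.197,.072]),down(np.radians(3.77)))
# knob top centre by darkness is checked by eye
"
```

```text
clock: 24.8
position: [0.634, -0.1966, 0.2577]
ee_rot: [0.0, -0.033, 0.999, 0.0]
contact_force: [-0.6, -0.2, 0.0]
width: 0.0427
gripper_force: 0.0
shift mm [  0.3  -0.4 186.1] turn units [0.   0.01 0.01]
```

View pics/p1.png

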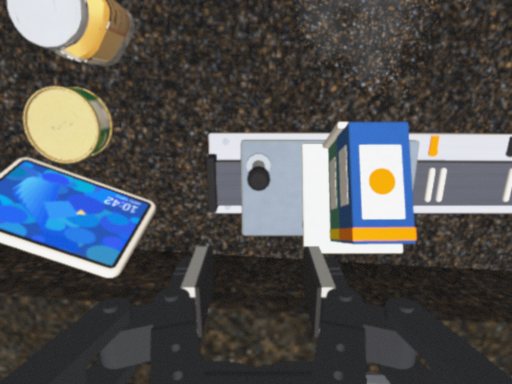

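The view shows the knob at (259,178), centred between the open fingers. The stack still stands.

```bash
python3 -c "
from h import *
im,c=load('p1'); print(plane(c,[(259,178)],.127))"
python3 -m handwheel '[[[0,0,40],[0,0,0],0],[[0,0,45],[0,0,0],0],[[0,0,45],[0,0,0],0],[[0,0,30],[0,0,0],0],[[0,0,20],[0,0,0],0],[[0,0,3],[0,0,0],0],[[0,0,0],[0,0,0],0],[[0,0,0],[0,0,0],0.38],[[0,0,0],[0,0,0],0.38],[[0,0,0],[0,0,0],0.38],[[0,0,0],[0,0,0],0.38]]' 20
python3 -c "
from h import *
s=readout.get_state();print(s['position'],s['width'],s['gripper_force'])"
```

```text
[[ 0.63123424 -0.19581972  0.127     ]]
clock: 26.22
position: [0.6349, -0.1978, 0.0754]
ee_rot: [0.001, -0.033, 0.999, -0.0]
contact_force: [0.3, 0.3, -0.4]
width: 0.0264
gripper_force: 0.0
[ 0.63489776 -0.19783195  0.07537386] 0.026411342293026722 0.0
```

```bash
python3 -m handwheel '[[[0,2,0],[0,0,0],0.38],[[0,2,0],[0,0,0],0.38],[[0,3,0],[0,0,0],0.38],[[0,4,0],[0,0,0],0.38],[[0,6,0],[0,0,0],0.38],[[0,8,0],[0,0,0],0.38],[[0,8,0],[0,0,0],0.38],[[0,8,0],[0,0,0],0.38],[[0,8,0],[0,0,0],0.38],[[0,8,0],[0,0,0],0.38],[[0,8,0],[0,0,0],0.38],[[0,7,0],[0,0,0],0.38],[[0,5,0],[0,0,0],0.38],[[0,4,0],[0,0,0],0.38],[[0,3,0],[0,0,0],0.38],[[0,2,0],[0,0,0],0.38],[[0,0,0],[0,0,0],0.38],[[0,0,0],[0,0,0],0.38]]'
cat > rack.py <<'E'
from tgt import *
im,c,s=snap('r%d'%int(readout.get_state()['clock']*10)); yh=RB.apply([0,1,0])
hsv=cv2.cvtColor(im,cv2.COLOR_BGR2HSV); m=((hsv[...,0]<25)&(hsv[...,1]>150)&(hsv[...,2]>80)).astype(np.uint8)
n,l,st,ce=cv2.connectedComponentsWithStats(m)
for i in range(1,n):
    if st[i,4]>15: p=plane(c,[ce[i]],.014)[0]; print(st[i].tolist(),p.round(4),"rail y to flag mm",((np.array([.6038,.0198,.014])-p)@yh*1e3).round(1))
print("TCP moved along rail",((s['position']-np.array([.6349,-.1978,.0754]))@yh*1e3).round(1),s['contact_force'].round(1),s['width'])
E
python3 rack.py
```

```text
clock: 28.48
position: [0.6293, -0.1117, 0.0752]
ee_rot: [0.001, -0.033, 0.999, 0.0]
contact_force: [0.2, 0.1, -0.1]
width: 0.0266
gripper_force: 0.0
[399, 168, 20, 11, 134] [ 0.5986 -0.0095  0.014 ] rail y to flag mm 28.9
TCP moved along rail 86.2 [ 0.2  0.1 -0.1] 0.026643535188173823
```

```bash
python3 - <<'E'
from tgt import *
import glob
t=sorted(glob.glob('pics/r*.png'))[-1][5:-4]; im,c=load(t); yh=RB.apply([0,1,0])
rv=cv2.Rodrigues(c[2].T)[0]
P=np.array([[.6038,.0198,.014]]+[np.array([.6095,-.0984,.014])+d/1e3*yh for d in(60,70,80,90)])
q=cv2.projectPoints(P,rv,-c[2].T@c[3],c[0],c[1])[0].reshape(-1,2); print(q.round(0).tolist())
hsv=cv2.cvtColor(im,cv2.COLOR_BGR2HSV)
print(hsv[164:184:2,390:430:3].tolist()) if 0 else None
m=((hsv[...,0]<30)|(hsv[...,0]>170))&(hsv[...,1]>100)&(hsv[...,2]>50)
n,l,st,ce=cv2.connectedComponentsWithStats(m.astype(np.uint8))
for i in range(1,n):
    if st[i,4]>15 and ce[i][0]>200: print(st[i].tolist(),np.median(hsv[l==i],0))
# blue/green cartons visible
for nm,a,b in(("blue",100,125),("green",65,90)):
    m=(hsv[...,0]>a)&(hsv[...,0]<b)&(hsv[...,1]>140)&(hsv[...,2]>50); n,l,st,ce=cv2.connectedComponentsWithStats(m.astype(np.uint8)); i=1+st[1:,4].argmax(); print(nm,st[i].tolist())
E
```

```text
[[446.0, 183.0], [364.0, 180.0], [378.0, 180.0], [393.0, 180.0], [407.0, 180.0]]
[210, 0, 9, 6, 31] [ 15. 114.  89.]
[419, 4, 6, 9, 30] [ 15.  112.5  80.5]
[464, 5, 4, 9, 16] [ 15.  106.   82.5]
[221, 12, 9, 7, 33] [ 16. 113.  97.]
[420, 18, 5, 6, 22] [ 15. 118.  86.]
[274, 20, 4, 6, 17] [ 15. 110. 110.]
[390, 22, 9, 6, 24] [ 15. 114.  94.]
[237, 29, 7, 4, 18] [ 15. 113.  90.]
[397, 28, 6, 6, 23] [ 15. 110.  86.]
[276, 33, 5, 6, 19] [ 15. 114.  88.]
[425, 40, 7, 6, 22] [ 15.  110.5  77. ]
[382, 49, 7, 5, 23] [ 16. 115.  93.]
[372, 55, 4, 5, 16] [ 16. 113. 101.]
[428, 61, 5, 7, 18] [ 16.  105.5  78.5]
[294, 63, 8, 6, 25] [ 16. 111. 122.]
[388, 68, 9, 7, 38] [ 16.  110.5 105. ]
[245, 71, 6, 8, 31] [ 16. 112. 103.]
[275, 70, 5, 6, 18] [ 15.  104.5  81.5]
[325, 70, 9, 6, 21] [ 15. 105. 111.]
[285, 72, 8, 6, 32] [ 16.  116.5 113. ]
[424, 73, 6, 7, 24] [ 16.  105.5  83.5]
[263, 77, 10, 14, 81] [ 16. 115. 121.]
[388, 79, 6, 7, 23] [ 15. 115.  86.]
[209, 81, 8, 7, 34] [ 15. 109.  83.]
[357, 82, 5, 7, 18] [ 16.  106.5  90. ]
[322, 84, 5, 5, 18] [ 15.  114.5  86.5]
[433, 85, 6, 8, 37] [ 16. 110. 102.]
[348, 86, 5, 5, 19] [ 15. 107.  89.]
[411, 86, 5, 5, 18] [ 16.  109.   81.5]
[332, 90, 7, 6, 25] [ 15. 117. 110.]
[417, 96, 9, 10, 24] [ 15.  104.5  80.5]
[328, 100, 6, 4, 18] [ 16.  116.   93.5]
[311, 102, 7, 7, 27] [ 15. 105.  94.]
[355, 140, 4, 7, 18] [ 15.5 107.5  89. ]
[502, 146, 7, 8, 35] [ 15. 109.  90.]
[482, 148, 7, 5, 23] [ 15. 107.  79.]
[483, 155, 5, 4, 16] [ 16.  108.   97.5]
[398, 168, 22, 12, 158] [ 13. 221. 150.]
blue [429, 173, 83, 210, 7758]Traceback (most recent call last):
  File "<stdin>", line 15, in <module>
ValueError: attempt to get argmax of an empty sequence
```

```bash
python3 -m handwheel '[[[0,2,0],[0,0,0],0.38],[[0,3,0],[0,0,0],0.38],[[0,3,0],[0,0,0],0.38],[[0,3,0],[0,0,0],0.38],[[0,3,0],[0,0,0],0.38],[[0,3,0],[0,0,0],0.38],[[0,3,0],[0,0,0],0.38],[[0,3,0],[0,0,0],0.38]]'
python3 -m handwheel '[[[0,3,0],[0,0,0],0.38],[[0,3,0],[0,0,0],0.38]]'
python3 -m handwheel '[[[0,2,0],[0,0,0],0.38],[[0,2,0],[0,0,0],0.38],[[0,1,0],[0,0,0],0.38],[[0,0,0],[0,0,0],0.38]]'
python3 rack.py
```

```text
clock: 29.52
position: [0.6279, -0.0895, 0.0753]
ee_rot: [0.001, -0.033, 0.999, -0.001]
contact_force: [0.2, -6.1, -0.4]
width: 0.0263
gripper_force: 3.1
clock: 29.78
position: [0.6274, -0.0836, 0.0752]
ee_rot: [0.001, -0.033, 0.999, -0.001]
contact_force: [-0.5, -3.0, -0.3]
width: 0.0267
gripper_force: 1.1
clock: 30.28
position: [0.6268, -0.0776, 0.075]
ee_rot: [0.001, -0.033, 0.999, 0.0]
contact_force: [0.7, -0.1, 0.2]
width: 0.0264
gripper_force: 0.0
[392, 167, 30, 14, 286] [0.5969 0.0225 0.014 ] rail y to flag mm -3.1
TCP moved along rail 120.4 [ 0.7 -0.1  0.2] 0.0263864043368172
```

```bash
python3 -m handwheel '[[[0,0,0],[0,0,0],0],[[0,0,0],[0,0,0],0],[[0,0,0],[0,0,0],0],[[0,0,-20],[0,0,0],0],[[0,0,-40],[0,0,0],0],[[0,0,-50],[0,0,0],0],[[0,0,-50],[0,0,0],0],[[0,0,-40],[0,0,0],0],[[40,25,0],[0,0,0],0],[[40,35,0],[0,0,0],0],[[40,35,0],[0,0,0],0],[[0,0,0],[0,0,0],0],[[0,0,0],[0,0,0],0]]'
python3 rack.py
python3 - <<'E'
from tgt import *
import glob
t=sorted(glob.glob('pics/r*.png'))[-1][5:-4]; im,c=load(t); yh=RB.apply([0,1,0])
import tgt; tgt.B=B+.118*yh
k=cv2.projectPoints(np.array([tgt.bed(50,0,88)]),cv2.Rodrigues(c[2].T)[0],-c[2].T@c[3],c[0],c[1])[0].ravel().astype(int); print(t,k)
label(im,c,tuple(k),89)
hsv=cv2.cvtColor(im,cv2.COLOR_BGR2HSV); m=(hsv[...,0]>65)&(hsv[...,0]<90)&(hsv[...,1]>90)&(hsv[...,2]>40); n,l,st,ce=cv2.connectedComponentsWithStats(m.astype(np.uint8))
print("green",[st[i].tolist() for i in range(1,n) if st[i,4]>60])
E
```

```text
clock: 31.95
position: [0.5013, 0.0087, 0.2754]
ee_rot: [0.002, -0.033, 0.999, -0.0]
contact_force: [0.2, -0.5, -0.2]
width: 0.0426
gripper_force: 0.0
[270, 42, 18, 20, 283] [0.3764 0.0244 0.014 ] rail y to flag mm -19.5
[288, 55, 38, 44, 377] [0.4025 0.0613 0.014 ] rail y to flag mm -54.7
[259, 220, 6, 11, 63] [0.5996 0.0197 0.014 ] rail y to flag mm -0.2
[252, 285, 21, 21, 336] [0.7125 0.0281 0.014 ] rail y to flag mm -1.1
[501, 325, 11, 4, 20] [0.7466 0.415  0.014 ] rail y to flag mm -385.0
[235, 335, 55, 11, 526] [0.7951 0.034  0.014 ] rail y to flag mm -1.6
[491, 334, 5, 6, 18] [0.7661 0.3997 0.014 ] rail y to flag mm -368.4
[493, 339, 11, 7, 42] [0.7781 0.4128 0.014 ] rail y to flag mm -380.7
TCP moved along rail 214.9 [ 0.2 -0.5 -0.2] 0.04259255213225872
r319 [262 295]
label ctr in bed [49.7 -0.3 89. ] yaw -0.3 [np.float64(35.1), np.float64(59.6)]
green []
```

```bash
python3 -c "
from rig import manip; print(manip.sign_off())"
```

```text
the job is handed in; nothing more can be done
None
```

The job is handed in: the green carton is on the bed against the prongs with the blue one squarely on top, and the rack sits at the orange-flag stop. After the push I measured the pointer within about 1 mm of the flag and the blue carton within 1 mm of its place, but the green carton was hidden under it, so its place is known only from before the push.

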